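# Grease the edger spindle

### The job

The lens edger's spindle is due for greasing: take the push-type grease gun (the thick one with the square grip) out of the tool stand and press its open nose squarely onto the tilted grease nipple until it snaps. Then push on against the nipple's spring as far as it goes, and finish while holding the gun there: still gripped, still in line with the nipple and pressed fully in. Leave all the other things where they stand.

Things in the scene. Friction and masses are not known exactly. Their poses are not given: they have to be found in the camera images.
- spindle: the lens edger's spindle unit, bolted down: grey round housing, 60 mm across, 120 long, lying along its y axis 45 mm (centre line) above the table; three 84 mm grinding wheels at its +y end; reaches from -110 to +112 mm in y. Origin on the table under the housing's middle, z up. There a 28 mm boss with the brass nipple on its end leans 30 degrees from vertical towards the spindle's -x.
- nipple_top (a point): top of the domed nipple head; moves with the nipple; z axis: out along the nipple's axis (30 degrees from vertical). At rest at (-38, 0, 111) mm in the spindle's frame, 34 mm above the boss's end. Head 15 mm across; 11 mm below the top three sprung steel catch balls stand out, 21.6 mm over all; stem 11 mm thick below.
- nipple (a joint): how far the nipple is pressed in along its axis against its spring: 0 m at rest, 0.008 m fully in (solid stop). The spring pushes back with 6 N as it begins to move, 11.6 N fully in, and returns when let off. Snapping past the catch balls takes only 3 to 5 N, so the gun clips on first and the nipple goes in after.
- grease_gun: push-type grease gun, the thicker tool in the stand, with a square grip; 117 mm long, 0.3 kg. Origin at the centre of its open mouth (lower end), z from mouth to grip. Nose 34 mm across to z = 45; aluminium barrel 42 across, 45 to 75, its top a shoulder for the fingertips; black grip 24 x 24 mm, sides along x and y, 75 to 117. Starts mouth down in either hole of the stand, any yaw.
- gun_seat (a point): centre of the flat floor of the gun's bore, 22 mm above the mouth; axes as the gun's. Meets nipple_top when the gun is snapped on. The bore is 26 mm wide; a rounded lip 3.5 mm inside the mouth narrows it to about 17.5 mm and snaps over the catch balls when pushed on squarely.
- gun_grip (a point): where to grip the gun: on its axis, 97 mm above the mouth (22 mm above the shoulder); axes as the gun's, fingers close along its x or its y.
- stand: tool stand, a grey plastic block, 85 x 175 x 50 mm (x, y, z), fixed; origin under its centre. Two round holes, 39 mm across, 40 mm deep, at y = -45 and +45 mm; a tool stands in each on the hole's floor, 10 mm above the table. The gun must be lifted 40 mm to be clear.
- oiler: a slim aluminium oil dispenser standing in the stand's other hole: round all over, 34 mm across below, 26 mm above, narrow 10 mm round tip on top, 105 mm tall overall; origin at the centre of its underside. Not needed.
- lens_tray: blue plastic lens tray, 130 x 170 x 35 mm, two glass lenses in it; origin under its centre. Not needed.
- cleaner: white plastic bottle, 56 mm across, 130 mm tall; origin under its centre. Not needed.
- jar: glass jar with a metal cap, 64 mm across, 70 mm tall; origin under its centre. Not needed.
- lens_block: grey plastic lens block, a 32 mm disc with a stub, 16 mm tall; origin under its centre. Not needed.
- driver: screwdriver with a black handle, 150 mm long, lying on the table along its x axis; origin on the table beneath it. Not needed.
- lens_carton: cardboard carton, 70 x 100 x 40 mm; origin under its centre. Not needed.
Things that resemble listed ones, but are neither listed nor needed, are in the scene too. What is shaped like the grease_gun but green or red is not meant.

How it is judged (in metres and radians):
On the way, in this order (a step that is already met when the one before it is completed fails the run):
1. the gun is lifted clear of the stand in the gripper (height (world z) of grease_gun above 0.056 m and contact force between the fingers and grease_gun above 0.5 N), for 0.2 s.
2. the gun is snapped onto the nipple, in line with it (distance between gun_seat and nipple_top below 0.0035 m and angle between the z axis of grease_gun and the z axis of nipple_top, either way round below 0.14 rad), for 0.1 s.
At the end, for the whole second after the job is handed in: Ends holding: gun snapped on (bore floor within 3.5 mm of the nipple top), its axis within 8 degrees of the nipple's, nipple pressed in at least 5.5 of its 8 mm, fingers still in contact with the gun, gun clear of the stand, through the last second (all of step 2 and value of joint nipple above 0.0055 m and contact force between the fingers and grease_gun above 0.5 N and contact force between grease_gun and stand below 0.01 N); the arm keeps its last pose, push and grip.
It fails at once if one of the other things is moved more than 30 mm (distance of any of oiler, lens_tray, cleaner, jar, lens_block, driver, lens_carton from where it was at the start of the episode above 0.03 m).
It also fails if it takes over 38 s, if anything falls off the work surface, if the arm or the gripper's body presses on something with over 40 N, if the wrist force passes 120 N, or if a joint passes its speed limit or range.

### The arm

A 7-joint arm with a two-finger parallel gripper is mounted at the origin on the work surface. World frame = base frame: x ahead of the robot, y to its left, z up, the work surface at z = 0. Lengths are in mm, angles in rad, forces in N, time in s.
With the tool pointing down it reaches from about 425 to 800 mm from the base axis. Payload 8.3 kg.
Tool frame: the origin (TCP) lies at the very end of the fingers, on their centre line; the grasp point (between the pads) lies 19 mm behind it; z points along the fingers, y is the line along which they close (so a half turn about z gives the same grasp; the last joint's range is limited). The gripper opens to 85 mm and grips with 20 to 120 N. Pads are 22 mm wide; open, the fingers measure 114 mm over their backs; the gripper's body (76 mm by 85 mm) begins 54 mm behind the grasp point. The pads swing forward as they close: fully open they stand 13 mm farther back than shut.
Start: joints at [1.235, 0.383, 0.016, 1.37, -0.006, 1.388, -0.046], TCP at [168.431, -601.859, 231.279] pointing down, gripper open.
Joint ranges: [-2.95, 2.95], [-0.25, 2.06], [-1.52, 1.56], [0.18, 2.33], [-1.44, 4.58], [0.02, 2.06], [-3.01, 3.01]. Speed limits (rad/s): [2.39, 2.39, 3.01, 3.01, 3.14, 3.14, 3.14].

### API

Orientations are given as a rotation vector (axis times angle).
In Python, from rig import env, camera, camera_info, look_for, trace, mark_of gives the robot as it stands. The module is installed in compiled form; this text tells all that it offers. Calls block until the motion is done:
- env.goto(position, orientation): joint-space move of the TCP to a pose.
- env.movel(position, v=150, orientation=None, force_limit=None): straight line of the TCP; orientation=None keeps the orientation; v is the mean speed in mm/s. With force_limit (N) it stops when the force on the tool has changed by that much, and returns True; else False.
- env.move_j(angles): joint-space move.
- env.set_gripper(opening): finger opening in mm; the grip force is fixed at half the most; returns when the fingers have stopped.
- env.wait(seconds).
- env.inverse_kinematics(position, orientation): joint angles nearest the present ones, or None.
- env.read_state(): the state.
- camera(name): name is "side" or "top"; returns the picture (480x640x3 uint8, red, green, blue); there is no depth.
- camera_info(name): a dict with "fovy" (degrees; the focal length in pixels is half the picture's height over the tangent of half this angle, whatever the lens; pixels are square), "cx", "cy" (the principal point, pixels), "position" and "attitude" of the camera in the world. Camera axes: x right, y down, z forward; pixel columns grow to the right and rows downward; lengths in mm; the calibration is good to about 2 mm. A picture is of the moment at which its call begins. camera_info takes no time and is no camera call.
A pose or a line that the arm cannot do raises env.MotionError and nothing moves.
- env.hand_in(): hands the job in; it is judged then, once.
Trained networks look in the newest picture that a camera, given by its name, has taken for a name from the list of things; names that differ only in an ending like _2 or _b are one class to them, and where a whole thing is asked for, a point or a joint stands for the part that bears it (a point fixed in the world has none). Each returns a list of dicts, best first, with "score" (0 to 1); they miss things now and then, are a little off and sometimes report something else, mostly with a low value. They report only what shows in the picture. A call takes as long as a camera call. They do not tell look-alikes from the thing itself.
- look_for(name, camera): "centre" ([column, row] in pixels, amid what is visible of it).
- trace(name, camera): "mask" (480x640 bool, what is visible of it) and "centre" ([column, row] in pixels, amid what is visible of it).
- mark_of(name, camera): "centre" ([column, row] in pixels: a listed point, or the origin of a listed thing).
The state is a dict: "time_s": time; "q": joint angles; "qvel": joint speeds; "joint_efforts": joint torques, N m; "ee_pos": TCP position; "tcp_rot": TCP orientation; "ft_force": force on the tool from outside, world axes, zero at the start; "torque": the same for the moment, N m; "width": finger opening in mm; "grasp_force": force on a finger pad.
Only numpy, scipy, OpenCV 4.12 (cv2) and the standard library are available. Lean on these libraries where they do the work, as an engineer would, in place of code of your own. Each camera call takes 0.05 s, during which the arm holds its last target. There are 200 camera calls.

## Working session

There is one attempt and no reset: what is moved stays moved. The work goes in short steps, each a Python script; the robot and the scene stay as the last script left them, time stands still between calls to the robot, and variables do not carry over. Pictures are saved under pics/ and viewed, at most 10 in all, crops included, and the job is handed in when it is done.

```bash
mkdir -p pics; cat > h.py <<'E'
import numpy as np, cv2
from rig import env, camera, camera_info, look_for, trace, mark_of
from scipy.spatial.transform import Rotation as R
E
python3 - <<'E'
from h import *
for c in ("side","top"):
    im=camera(c); cv2.imwrite(f"pics/{c}0.png",im[:,:,::-1]); print(c,camera_info(c))
    for n in ("grease_gun","gun_grip","gun_seat","stand","oiler","spindle","nipple_top"):
        print(n,[(np.round(d["centre"]),round(d["score"],2)) for d in mark_of(n,c)[:4]])
print(env.read_state())
E
```

```text
side {'fovy': 57.22889818601237, 'cx': 318.89326173890294, 'cy': 237.2609673270659, 'position': array([ 216.37753998, -572.33608333,  761.66763777]), 'attitude': array([-2.3302602 ,  0.71666936, -0.29401079])}
grease_gun [(array([324., 294.]), 0.96), (array([374., 278.]), 0.82), (array([349., 251.]), 0.76), (array([272., 343.]), 0.56)]
gun_grip [(array([376., 247.]), 0.94), (array([350., 222.]), 0.82), (array([330., 266.]), 0.71), (array([273., 311.]), 0.68)]
gun_seat [(array([278., 334.]), 0.9), (array([328., 290.]), 0.85), (array([346., 246.]), 0.8), (array([373., 276.]), 0.65)]
stand [(array([339., 313.]), 0.58)]
oiler [(array([346., 330.]), 0.59)]
spindle [(array([242., 209.]), 0.72)]
nipple_top [(array([253., 173.]), 0.38)]
top {'fovy': 42.64370177267561, 'cx': 306.2976428598338, 'cy': 244.11263619113774, 'position': array([ 332.29669843,  -83.31992428, 1356.33649075]), 'attitude': array([-2.11153746,  2.1389899 , -0.21485456])}
grease_gun [(array([345., 222.]), 0.87), (array([348., 335.]), 0.69), (array([304., 223.]), 0.69), (array([340., 272.]), 0.67)]
gun_grip [(array([346., 
[... 431 characters left out ...]
56)]
{'time_s': 0.8, 'q': array([ 1.23510151,  0.38334635,  0.01641658,  1.37009444, -0.0063311 ,
        1.38819591, -0.04653081]), 'qvel': array([ 0.00087329, -0.00035254,  0.00057884, -0.0008215 , -0.00033803,
        0.00067605, -0.00046368]), 'joint_efforts': array([-2.65952331e-04, -6.27265835e+01,  8.42667650e-01, -3.72071314e+01,
        1.64572854e-02,  2.67288022e-03,  1.76978756e-05]), 'ee_pos': array([ 168.43311068, -601.86315468,  231.31546604]), 'tcp_rot': array([-3.11240620e+00, -4.27167550e-01, -1.34391578e-04]), 'ft_force': array([-0.46571662, -0.27455446, -0.62400416]), 'torque': array([-0.01644238, -0.00801545,  0.01571725]), 'grasp_force': 0.0, 'width': 85.51303167989643}
```

View pics/side0.png

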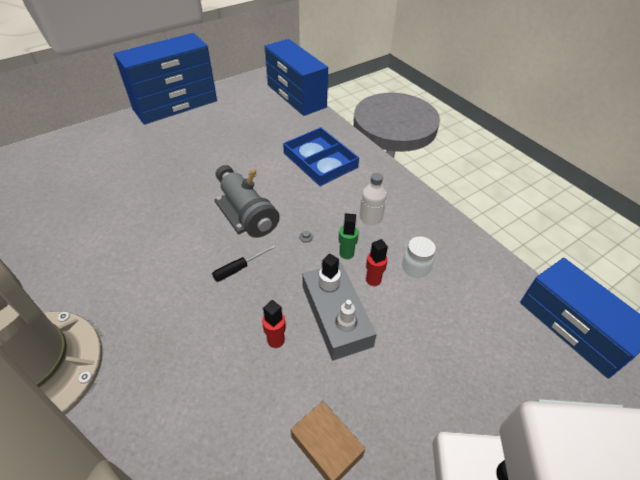

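View pics/top0.png

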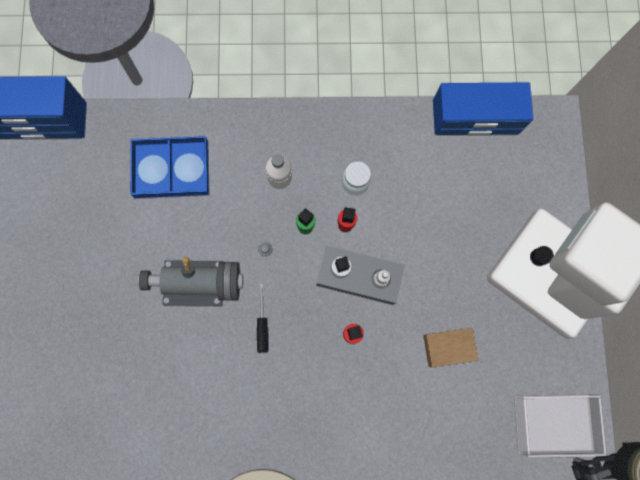

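The side view shows the silver gun with black grip in the stand at (330,268). The look-alikes are green at (348,238) and red at (376,262) and (273,325). The oiler is in the stand at (346,315). In the top view the gun is at (342,265), green at (305,220), reds at (347,217) and (354,333), and the nipple at (187,264), leaning away from the robot. I choose the silver gun in the stand and check it in close crops.

```bash
cat >> h.py <<'E'
def cam(c):
    i=camera_info(c); f=240/np.tan(np.radians(i["fovy"]/2))
    return i["position"],R.from_rotvec(i["attitude"]).as_matrix(),f,i["cx"],i["cy"]
def proj(c,P):
    p,A,f,cx,cy=cam(c); q=(np.atleast_2d(P)-p)@A
    return q[:,:2]/q[:,2:]*f+[cx,cy]
def ray(c,uv):
    p,A,f,cx,cy=cam(c); d=A@np.array([(uv[0]-cx)/f,(uv[1]-cy)/f,1]); return p,d/np.linalg.norm(d)
def atz(c,uv,z):
    p,d=ray(c,uv); return p+d*(z-p[2])/d[2]
def tri(a,b):
    (p,d),(q,e)=ray("side",a),ray("top",b)
    s=np.linalg.lstsq(np.c_[d,-e],q-p,rcond=None)[0]; u,v=p+s[0]*d,q+s[1]*e
    return (u+v)/2,np.linalg.norm(u-v)
E
python3 - <<'E'
from h import *
s=cv2.imread("pics/side0.png");t=cv2.imread("pics/top0.png")
def crop(im,x,y,w,h,W,H): return cv2.resize(im[y:y+h,x:x+w],(W,H),interpolation=cv2.INTER_CUBIC)
a=crop(t,310,235,100,75,400,300);b=crop(t,135,240,120,75,400,250)
c=crop(s,290,240,100,125,400,300) if 0 else crop(s,290,245,100,75,400,300)
d=crop(s,205,155,100,75,400,300); b=crop(t,140,240,100,75,400,300)
cv2.imwrite("pics/crop1.png",np.vstack([np.hstack([a,b]),np.hstack([c,d])]))
print(atz("top",(342,265),127),atz("top",(187,258),111),tri((330,258),(342,261)),tri((252,171),(187,259)))
E
```

```text
[ 526.70732007 -168.98150031  127.        ] [547.69475027 147.54914958 111.        ] (array([ 533.82727088, -168.66946394,  126.10181654]), np.float64(2.6777480612630917)) (array([543.71538377, 148.77975736, 108.29616308]), np.float64(4.948829095032455))
```

View pics/crop1.png

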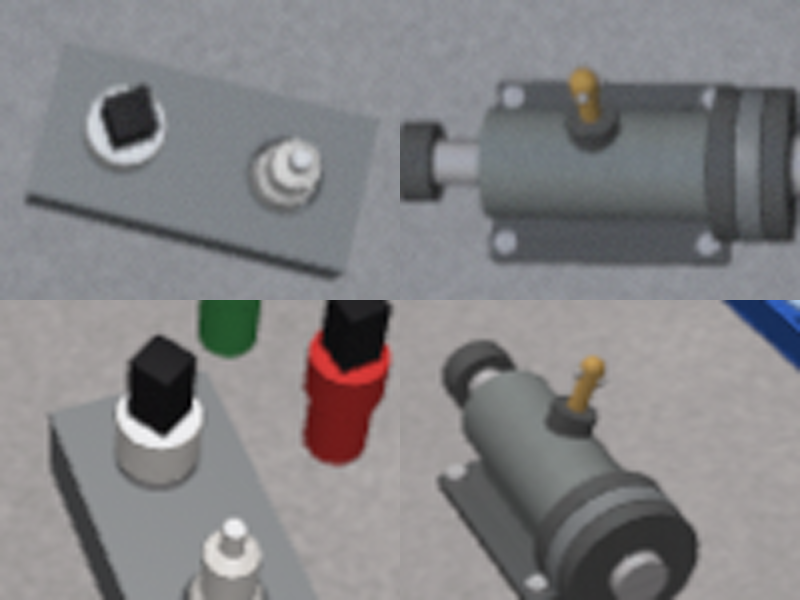

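The crop confirms a silver barrel with a square black grip. In the top view its barrel circle is centred at (341.5,266.5). The nipple ball is at top (185.8,260.5) and side (253.8,171.8).

```bash
python3 - <<'E'
from h import *
np.set_printoptions(precision=1,suppress=True)
o=np.array([310,235]); 
print("gun barrel",tri((330,270.5),(341.5,266.5)), atz("top",(341.5,266.5),85),atz("side",(330,270.5),85))
C=np.array([atz("top",o+np.array(p)/4,50) for p in [(66,42),(380,120),(342,270),(26,198)]])
print("stand",C.mean(0),np.degrees(np.arctan2(*((C[1]-C[0]+C[2]-C[3])[[1,0]]))), np.linalg.norm(C-np.roll(C,1,0),axis=1))
c=C.mean(0);e=(C[1]-C[0]+C[2]-C[3]);e/=np.linalg.norm(e);print("holes",c-45*e,c+45*e)
g=np.array([atz("top",o+np.array(p)/4,127) for p in [(102,100),(148,85),(158,130),(113,148)]])
for i in range(4): v=g[i]-g[i-1];print("edge",v[:2],np.degrees(np.arctan2(v[1],v[0]))%90,np.linalg.norm(v))
b=np.array([140-100,240]);B=[atz("top",b+np.array(p)/4,12) for p in [(513,97),(708,98),(708,244),(505,242)]]
for i in range(4): v=B[i]-B[i-1];print("bolt",B[i],np.degrees(np.arctan2(v[1],v[0])),np.linalg.norm(v))
print("ball",tri((253.8,171.8),(185.8,260.5)))
for a,bb in [((376,248),(347,214)),((348,222),(305,217)),((273,309),(354,333))]: print("fake",tri(a,bb))
E
```

```text
gun barrel (array([ 530.4, -170.9,   91.8]), np.float64(2.8257569775809244)) [ 530.2 -170.8   85. ] [ 535.  -167.3   85. ]
stand [ 518.3 -214.2   50. ] -104.27919156068835 [ 87.7 174.1  83.9 172.3]
holes [ 529.4 -170.6   50. ] [ 507.2 -257.8   50. ]
edge [24.6  5. ] 11.467454941392205 25.131906512279233
edge [  7.4 -23.5] 17.517822696251358 24.675426548097224
edge [-23.2  -4.5] 10.883657023071038 23.575151711121737
edge [-8.9 23. ] 21.18015066147123 24.65111374752924
bolt [551.3 206.9  12. ] -1.4596014518929923 80.14181619034002
bolt [549.4  99.4  12. ] -91.00602721781318 107.56064715625607
bolt [468.7  98.3  12. ] -179.20547450442717 80.75447797139512
bolt [471.2 209.   12. ] 88.69630000195124 110.73390483471742
ball (array([545. , 151.1, 102.7]), np.float64(2.2871871437129934))
fake (array([ 637.2, -182.9,  101. ]), np.float64(4.2907454834957965))
fake (array([632.8, -95.2, 100.7]), np.float64(1.959356968578889))
fake (array([ 392.7, -191.9,  105.1]), np.float64(3.5329452659777183))
```

```bash
cat >> h.py <<'E'
def tool(z,yaw):
    "tool orientation: z along given, y as near as possible to world heading yaw (deg)"
    z=np.array(z,float)/np.linalg.norm(z); y=np.array([np.cos(np.radians(yaw)),np.sin(np.radians(yaw)),0]); y-=z*(y@z); y/=np.linalg.norm(y)
    return R.from_matrix(np.c_[np.cross(y,z),y,z]).as_rotvec()
L=np.radians(-1.); N=np.array([.5*np.cos(L),.5*np.sin(L),np.sqrt(.75)])
NT=np.array([548.3,152.0,111.])
GUN=np.array([530.3,-170.8])
E
python3 - <<'E'
from h import *
np.set_printoptions(precision=2,suppress=True)
for y in (15,195): print("grasp",y,env.inverse_kinematics([*GUN,88],tool([0,0,-1],y)),env.inverse_kinematics([*GUN,210],tool([0,0,-1],y)))
for y in range(0,360,30): print(y,env.inverse_kinematics(NT+48*N,tool(-N,y)),env.inverse_kinematics(NT+110*N,tool(-N,y)))
E
```

```text
grasp 15 [ 0.68  0.41 -0.53  1.72  0.23  1.07  0.34] [ 0.7   0.3  -0.55  1.57  0.16  1.32  0.39]
grasp 195 [ 0.41  0.36 -0.19  1.74  0.08  1.05 -2.69] [ 0.45  0.26 -0.24  1.59  0.06  1.3  -2.68]
0 [ 0.13  0.89 -0.76  1.02  0.31  1.88 -0.53] [ 0.08  0.94 -0.81  0.8   0.36  2.04 -0.53]
30 [ 0.14  0.9  -0.81  1.02  0.33  1.88  0.04] [ 0.1   0.95 -0.86  0.8   0.4   2.05  0.04]
60 [ 0.17  0.92 -0.87  1.01  0.38  1.89  0.53] [ 0.1   0.95 -0.86  0.8   0.4   2.05  0.56]
90 [ 0.16  0.92 -0.85  1.02  0.36  1.89  1.  ] [ 0.08  0.94 -0.81  0.8   0.36  2.04  1.04]
120 [ 0.28  1.1  -1.3   1.01  0.68  2.    1.28] [ 0.1   0.95 -0.86  0.8   0.4   2.05  1.49]
150 [ 0.28  1.1  -1.3   1.01  0.68  2.    1.8 ] [ 0.1   0.95 -0.86  0.8   0.4   2.05  2.01]
180 [ 0.28  1.1  -1.3   1.01  0.68  2.    2.39] [ 0.1   0.95 -0.86  0.8   0.4   2.05  2.6 ]
210 [-0.73  1.02  1.12  1.08 -0.78  2.01 -2.34] [-0.5   0.9   0.68  0.85 -0.53  2.04 -2.56]
240 [ 0.09  0.86 -0.67  1.02  0.25  1.86 -2.53] [ 0.03  0.9  -0.65  0.8   0.26  2.02 -2.51]
270 [ 0.12  0.88 -0.74  1.02  0.29  1.87 -2.09] [ 0.05  0.91 -0.7   0.8   0.29  2.03 -2.06]
300 [ 0.12  0.88 -0.73  1.02  0.29  1.87 -1.63] [ 0.05  0.92 -0.71  0.8   0.29  2.03 -1.6 ]
330 [ 0.12  0.89 -0.75  1.02  0.3   1.87 -1.11] [ 0.05  0.92 -0.71  0.8   0.3   2.03 -1.08]
```

```bash
python3 - <<'E'
from h import *
o=tool([0,0,-1],15)
env.goto([*GUN,200],o); env.movel([*GUN,88.5],v=150)
env.set_gripper(15); s=env.read_state(); print(s["time_s"],s["width"],s["grasp_force"],s["ft_force"])
env.movel([*GUN,210],v=120); env.wait(0.3)
s=env.read_state(); print(s["time_s"],s["width"],s["grasp_force"],s["ft_force"],s["ee_pos"],s["q"])
print(env.inverse_kinematics(NT+100*N,tool(-N,20)))
for c in ("side","top"):
    im=camera(c); cv2.imwrite(f"pics/{c}1.png",im[:,:,::-1])
a=cv2.imread("pics/side1.png")[160:360,230:430];b=cv2.imread("pics/top1.png")[160:360,230:430]
cv2.imwrite("pics/lift.png",np.hstack([cv2.resize(x,(400,400)) for x in(a,b)]))
E
```

```text
4.3 23.585569220295692 58.6701375246048 [ 0.48886814 -0.96947004  2.77038091]
5.7667 23.638471151098535 58.3791446685791 [-0.13231265  1.23457989 -2.37806816] [ 530.13156826 -170.73376275  209.5938806 ] [ 0.70327544  0.29693475 -0.55348558  1.57451531  0.15938624  1.31626277
  0.39090334]
[ 0.06259152  0.90801202 -0.71225069  0.8420032   0.29270615  2.00003436
 -0.09753634]
```

View pics/lift.png

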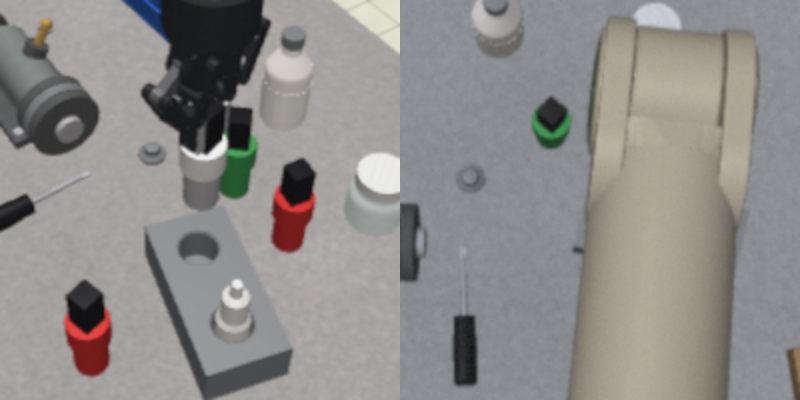

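The gun is in the gripper and clear of the stand, at (330,245) in the full side view. The arm hides it from the top camera. Next is the stand-off above the nipple.

```bash
python3 - <<'E'
from h import *
np.set_printoptions(precision=2,suppress=True)
env.goto(NT+97*N,tool(-N,20)); env.wait(0.3)
s=env.read_state(); print(s["time_s"],s["width"],s["grasp_force"],s["ee_pos"])
P=np.array(s["ee_pos"])
for c in ("side","top"):
    im=camera(c); cv2.imwrite(f"pics/{c}2.png",im[:,:,::-1])
print("pred mouth",proj("side",P-78*N),"nt",proj("side",NT),"ball",proj("side",NT-7.5*N),"boss end",proj("side",NT-34*N),proj("top",[P-78*N,NT][0]),proj("top",NT))
a=cv2.imread("pics/side2.png")[110:220,200:310];b=cv2.imread("pics/top2.png")[200:310,130:240]
cv2.imwrite("pics/nip.png",np.hstack([cv2.resize(x,(400,400),interpolation=cv2.INTER_CUBIC) for x in(a,b)]))
E
```

```text
7.4167 23.310549135864022 58.50975573062897 [597.12 150.   195.69]
pred mouth [[257.43 161.22]] nt [[254.03 168.35]] ball [[252.84 171.13]] boss end [[248.71 180.78]] [[184.03 251.52]] [[184.83 257.74]]
```

View pics/nip.png

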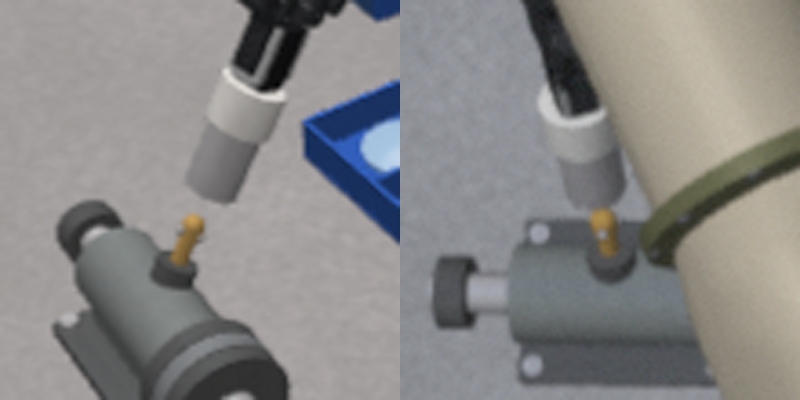

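```bash
cat >> h.py <<'E'
def overlay(cn,img,origin,k,circles):
    x0,y0,w,h=origin
    im=cv2.resize(img[y0:y0+h,x0:x0+w],None,fx=k,fy=k,interpolation=cv2.INTER_CUBIC)
    for c,n,r,col in circles:
        u=np.cross(n,[0,1,0]);u/=np.linalg.norm(u);v=np.cross(n,u);t=np.linspace(0,2*np.pi,60)
        p=proj(cn,c+r*(np.outer(np.cos(t),u)+np.outer(np.sin(t),v)))
        cv2.polylines(im,[np.int32(((p-[x0,y0]+.5)*k-.5)*8)],True,col,1,cv2.LINE_AA,3)
    return im
def model(P,NT,N,G):
    return [(P+(z-78)*G,G,r,(0,255,0)) for z,r in((0,17),(45,17),(45,21),(75,21))]+[(NT-z*N,N,r,(255,0,255)) for z,r in((0,1),(7.5,7.5),(34,5.5),(34,14))]
def brass(img):
    h=cv2.cvtColor(img,cv2.COLOR_BGR2HSV); m=((h[...,0]>10)&(h[...,0]<28)&(h[...,1]>110)).astype(np.uint8)
    return m
E
python3 - <<'E'
from h import *
np.set_printoptions(precision=2,suppress=True)
P=np.array(env.read_state()["ee_pos"]); G=-R.from_rotvec(env.read_state()["tcp_rot"]).as_matrix()[:,2]; print(G,N)
s=cv2.imread("pics/side2.png");t=cv2.imread("pics/top2.png")
cv2.imwrite("pics/ov.png",np.hstack([overlay("side",s,(235,130,50,60),8,model(P,NT,N,G)),overlay("top",t,(160,218,50,60),8,model(P,NT,N,G))]))
for c,i,x,y in(("side","0",235,155),("side","2",235,160),("top","0",170,245),("top","2",170,245)):
    m=brass(cv2.imread(f"pics/{c}{i}.png"))[y:y+40,x:x+40]; p=np.argwhere(m)[:,::-1]+[x,y]
    mu=p.mean(0);w,v=np.linalg.eigh(np.cov((p-mu).T));print(c,i,len(p),mu,v[:,1]*np.sign(v[0,1]))
d=proj("side",[NT-34*N,NT]);print("pred side",d.mean(0),(d[1]-d[0])/np.linalg.norm(d[1]-d[0]))
d=proj("top",[NT-34*N,NT]);print("pred top",d.mean(0),(d[1]-d[0])/np.linalg.norm(d[1]-d[0]))
E
```

```text
[ 0.5  -0.01  0.87] [ 0.5  -0.01  0.87]
side 0 55 [251.16 175.6 ] [ 0.4  -0.91]
side 2 56 [251.18 175.48] [ 0.39 -0.92]
top 0 47 [186.11 262.94] [0.23 0.97]
top 2 46 [186.04 262.83] [0.21 0.98]
pred side [251.37 174.57] [ 0.39 -0.92]
pred top [185.97 262.93] [-0.21 -0.98]
```

View pics/ov.png

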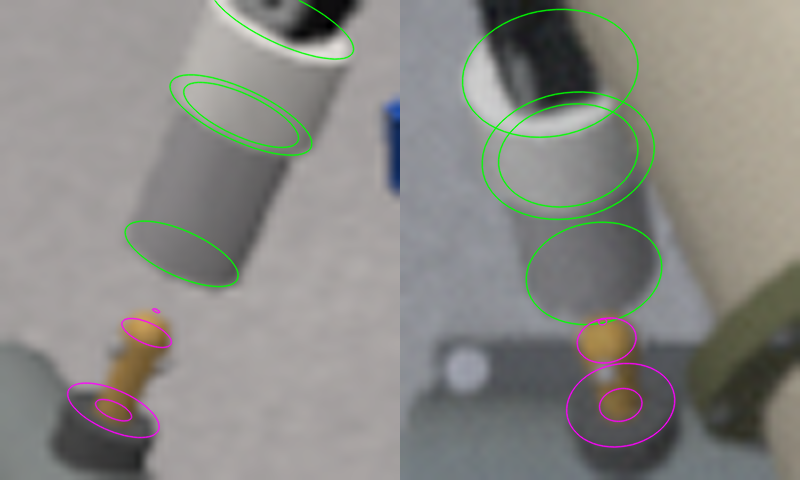

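The overlay matches in both views: nipple direction agrees within 1°, and gun and nipple are about 0.5 px from the prediction. Now pressing on, with force watched.

```bash
python3 - <<'E'
from h import *
np.set_printoptions(precision=2,suppress=True)
def rep(k,hit):
    s=env.read_state();f=s["ft_force"];p=s["ee_pos"]-NT;a=p@N
    print(k,hit,round(s["time_s"],2),"along",round(a,2),"lat",p-a*N,"F axial",round(f@N,2),"Flat",f-(f@N)*N,"torque",s["torque"],s["width"])
rep(97,0)
for k in (80,72,66,62,58,55):
    hit=env.movel(NT+k*N,v=30,force_limit=18); rep(k,hit)
    if hit: break
for c in ("side","top"):
    im=camera(c); cv2.imwrite(f"pics/{c}3.png",im[:,:,::-1])
E
```

```text
97 0 7.52 along 97.42 lat [-0.08 -0.57  0.04] F axial -2.38 Flat [ 0.85  0.38 -0.49] torque [-0.   -0.76 -0.02] 23.712488789229695
80 False 8.23 along 80.09 lat [-0.01 -0.04  0.01] F axial -2.55 Flat [-0.09  0.09  0.05] torque [ 0.   -0.74  0.07] 23.462877564080554
72 False 8.65 along 71.76 lat [-0.06 -0.09  0.04] F axial -1.82 Flat [ 1.42  0.78 -0.81] torque [-0.05 -0.82 -0.07] 23.177036687792715
66 False 9.0 along 65.69 lat [-0.09 -0.34  0.05] F axial -0.74 Flat [ 0.95 -1.56 -0.56] torque [-0.36 -0.52  0.17] 23.144697994020795
62 False 9.28 along 61.15 lat [-0.07 -0.18  0.04] F axial -5.01 Flat [ 0.33 -0.9  -0.2 ] torque [-0.36 -0.6   0.19] 23.21864415401665
58 False 9.57 along 57.9 lat [ 0.    0.24 -0.  ] F axial -2.22 Flat [ 0.6  -0.92 -0.36] torque [-0.07 -0.67  0.1 ] 23.29863999051011
55 False 9.82 along 55.86 lat [ 0.05  0.24 -0.02] F axial 4.38 Flat [ 0.49  0.52 -0.28] torque [-0.02 -0.72 -0.08] 23.467837844936597
```

```bash
python3 - <<'E'
from h import *
np.set_printoptions(precision=2,suppress=True)
def rep(k,hit):
    s=env.read_state();f=s["ft_force"];p=s["ee_pos"]-NT;a=p@N
    print(k,hit,round(s["time_s"],2),"along",round(a,2),"lat",p-a*N,"F axial",round(f@N,2),"Flat",f-(f@N)*N,"torque",s["torque"],s["width"])
for k in (52,50,48,47,46,45,44,43,42):
    hit=env.movel(NT+k*N,v=20,force_limit=20); env.wait(.1); rep(k,hit)
    f=env.read_state()["ft_force"]@N
    if hit or f>17: break
env.wait(.5); rep("end",0)
P=np.array(env.read_state()["ee_pos"]); G=-R.from_rotvec(env.read_state()["tcp_rot"]).as_matrix()[:,2]; print(np.degrees(np.arccos(G@N)))
I={}
for c in ("side","top"):
    im=camera(c)[:,:,::-1].copy(); cv2.imwrite(f"pics/{c}4.png",im); I[c]=im
cv2.imwrite("pics/ov4.png",np.hstack([overlay("side",I["side"],(235,130,50,60),8,model(P,NT-8*N,N,G)[:4]),overlay("top",I["top"],(160,218,50,60),8,model(P,NT-8*N,N,G)[:4])]))
E
```

```text
52 False 10.32 along 52.32 lat [ 0.05  0.15 -0.03] F axial 5.14 Flat [ 0.92  0.85 -0.52] torque [ 0.2  -0.97 -0.09] 22.883442553974348
50 False 10.67 along 50.38 lat [ 0.06  0.14 -0.03] F axial 6.63 Flat [ 1.91  0.94 -1.09] torque [ 0.2  -0.94 -0.2 ] 23.182411210625848
48 False 11.02 along 48.61 lat [ 0.06  0.12 -0.03] F axial 8.32 Flat [ 0.78  0.81 -0.44] torque [ 0.2  -0.81 -0.14] 23.172317542672307
47 False 11.37 along 47.77 lat [ 0.05  0.17 -0.03] F axial 8.33 Flat [ 1.46  1.63 -0.83] torque [ 0.21 -0.81 -0.11] 23.649597461975223
46 False 11.72 along 47.67 lat [ 0.03  0.2  -0.01] F axial 12.92 Flat [ 0.3   0.38 -0.17] torque [ 0.18 -0.61 -0.06] 23.50751156722917
45 False 12.07 along 47.49 lat [ 0.03  0.2  -0.02] F axial 16.84 Flat [-0.81  0.12  0.47] torque [ 0.04 -0.44 -0.02] 23.46977769664597
44 False 12.42 along 47.43 lat [-0.    0.19  0.  ] F axial 22.23 Flat [-0.92  0.13  0.53] torque [ 0.02 -0.21 -0.02] 23.19386131287947
end 0 12.92 along 47.41 lat [-0.02  0.23  0.01] F axial 21.02 Flat [-0.5  -0.1   0.28] torque [-0.03 -0.24  0.03] 23.589768976487697
0.32826979533473466
```

View pics/ov4.png

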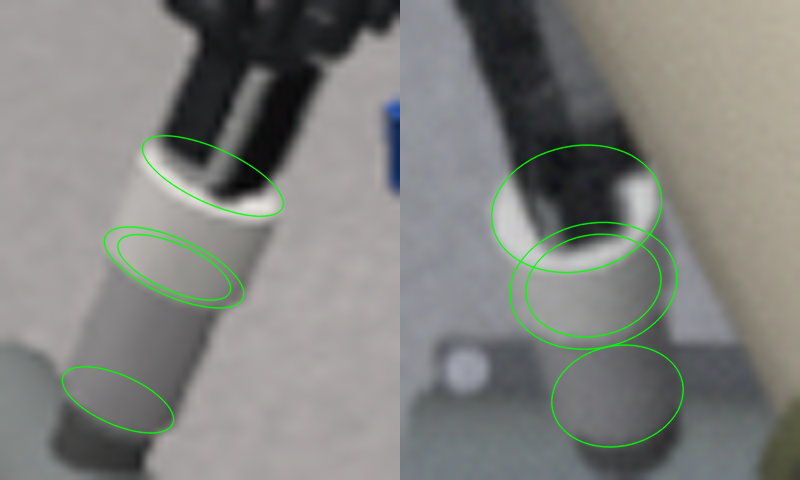

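The gun covers the nipple and sits in line with it, its mouth just above the boss at (250,180) side and (237,268) top. The solid stop came at 47.5 mm, where about 48 mm was expected, after a clean spring ramp. Handing in.

```bash
python3 -c "
from h import *
print(env.hand_in())"
```

```text
the job is handed in; nothing more can be done
None
```

The grease gun is snapped onto the nipple, in line and pressed to its solid stop, still held in the gripper with about 21 N of push. I handed the job in at about 13 s on the robot's clock; no verdict was returned.

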